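# Load a seed dish under the spring flap of a seed counter

## Task

Load the blue-rimmed seed dish into the seed counter: with one fingertip press the orange paddle down to hold the spring-closed flap open, and with the other fingertip push the dish along its lane under the flap until it rests against the back stop. Keep the flap held open until the dish is all the way in, then let it close over the dish and move clear. Only push the dish, never lift or tip it, and leave the other things on the bench where they are.

Things in the scene. Friction and masses are not known exactly. Their poses are not given: they have to be found in the camera images.
- counter: seed counter, fixed low white and grey machine. Origin: on the bench under the middle of the bay mouth; x points along the lane into the bay (push direction), y left, z up; mm below are in this frame. Grey deck, top z 15, x -170 to 64, y -43 to 43. Two white rails, 61 mm apart inside, 6 thick, tops z 23, guide the dish along y 0. Bay x 0 to 64, under the flap.
- bay (a point): centre of the bay floor (counter x 36, y 0, z 15 mm): where the dish's origin is when it touches the back stop. The stop is the face at x 64 of the white housing (x 64 to 149, y -50 to 100, 48 mm high, dark display on top to z 51).
- flap (a joint): angle (rad) of the spring-closed flap: 0 closed, 0.42 wide open (stop). The hinge line runs along the counter's x at y 44, z 40 mm, between two lugs (x -10 to 75, y 38 to 50, up to z 44). Pressing the orange paddle left of the hinge lifts the hood right of it; 3 to 5 N on the paddle opens it, the spring shuts it when let go. At 0.30 rad and more the dish passes freely under.
- skirt (a point): middle of the lower edge of the orange skirt that bars the mouth when closed: counter x 0 to 3, y -14 to -30, down to z 17 mm. It hangs from the front edge of the clear hood, a flat plate x 0 to 62, y 41 to -36, z 34 to 37 (closed); wide open the hood's right edge is up at z 72. Skirt and hood are part of the flap and turn with it.
- notch (a point): middle of the finger notch in the front edge of the clear hood (counter x 0 to 22, y -14 to 16 mm, open towards -x): it lets the finger that pushes the dish, held upright, follow it about 8 mm past the mouth, as far as the back stop needs. Part of the flap.
- paddle (a point): top of the orange press paddle (counter x -44, y 94), part of the flap: flat plate, counter x -97 to 40, y 69 to 123 mm, 3 thick, top z 37 closed, free beneath. Pressed to 0.30 / 0.42 rad its top is at z 24 / 20 at y 87 and slopes down to the left. So a fingertip on it and one as high behind the dish (deck z 15, dish top z 31) work together. 
- dish: the round clear seed dish to load, blue rim, white floor with dark seeds, 56 mm diameter, 16 mm high, about 40 g. Origin: centre of its underside. It stands on the deck in the lane, outside the mouth, its centre 45 to 110 mm before the mouth.
- spare_dish: bystander: empty dish with green rim on the bench right of the counter, 56 mm diameter, 16 mm high, origin centre of underside
- seed_jar: bystander: amber jar with white cap, 40 mm diameter, 65 mm high, right of the lane, origin centre of underside
- tweezers: bystander: steel tweezers 120 mm long lying right of the lane, 5 mm high, origin at their middle
- brush: bystander: small brush 170 mm long lying left of the paddle, origin at its middle, handle to its -x
- orange_bowl: bystander: orange bowl, 120 mm wide, 50 mm high, origin centre of underside
- green_bowl: bystander: green bowl, 110 mm wide, 45 mm high, origin centre of underside
- tray: bystander: white open tray 300 x 220 x 60 mm with seeds, on the left, origin centre of underside
Things that resemble listed ones, but are neither listed nor needed, are in the scene too. Leave any turquoise look-alike of the dish alone.

How it is judged (in metres and radians):
On the way, in this order (a step that is already met when the one before it is completed fails the run):
1. a fingertip holds the flap open while the dish is still outside the mouth (value of joint flap above 0.22 rad and contact force between the fingers and flap above 0.3 N and x of dish in the frame of counter below -0.015 m), for 0.2 s.
2. the dish is all the way in while a fingertip still holds the flap open (value of joint flap above 0.22 rad and contact force between the fingers and flap above 0.3 N and x of dish in the frame of counter above 0.029 m), for 0.1 s.
At the end, for the whole second after the job is handed in: The dish stands flat and still on the deck in the bay, against the back stop to within 7 mm, and the flap is closed (under 0.05 rad) (x of dish in the frame of counter between 0.029 and 0.042 m and y of dish in the frame of counter between -0.007 and 0.007 m and z of dish in the frame of counter between 0.011 and 0.018 m and angle between dish's own z axis and vertical below 0.1 rad and value of joint flap below 0.05 rad and linear speed of dish below 0.01 m/s); the robot touches nothing.
It fails at once if the dish is lifted off the deck (over 8 mm) or tipped (over 0.3 rad) (z of dish in the frame of counter above 0.023 m or angle between dish's own z axis and vertical above 0.3 rad).
It fails at once if another thing on the bench is moved by more than 20 mm (distance of any of spare_dish, seed_jar, tweezers, brush, orange_bowl, green_bowl, tray from where it was at the start of the episode above 0.02 m).
It also fails if it takes over 51 s, if anything falls off the work surface, if the arm or the gripper's body presses on something with over 40 N, if the wrist force passes 120 N, or if a joint passes its speed limit or range.

## Robot

A 7-joint arm with a two-finger parallel gripper is mounted at the origin on the work surface. World frame = base frame: x ahead of the robot, y to its left, z up, the work surface at z = 0. Lengths are in mm, angles in rad, forces in N, time in s.
With the tool pointing down it reaches from about 425 to 875 mm from the base axis. Payload 9.9 kg.
Tool frame: the origin (TCP) lies between the finger pads; the fingertips stand 17 mm ahead of it and the grasp point (between the pads) lies 2 mm behind it; z points along the fingers, y is the line along which they close (so a half turn about z gives the same grasp; the last joint's range is limited). The gripper opens to 85 mm and grips with 20 to 120 N. Pads are 22 mm wide; open, the fingers measure 114 mm over their backs; the gripper's body (76 mm by 85 mm) begins 54 mm behind the grasp point. The pads swing forward as they close: fully open they stand 13 mm farther back than shut.
Start: joints at [-1.423, 0.576, 0.025, 1.437, -0.015, 1.129, -0.057], TCP at [155.06, 656.952, 248.289] pointing down, gripper open.
Joint ranges: [-2.76, 2.76], [-0.34, 2.15], [-1.52, 1.57], [0.19, 2.46], [-1.09, 4.23], [0.17, 1.99], [-2.82, 2.82]. Speed limits (rad/s): [2.22, 2.22, 3.01, 3.01, 3.14, 3.14, 3.14].

## Interface

Orientations are given as [roll, pitch, yaw] about the fixed x, y, z axes, in that order (R = Rz(yaw) Ry(pitch) Rx(roll)).
In Python, from station import arm gives the robot as it stands. The module is installed in compiled form; this text tells all that it offers. Calls block until the motion is done:
- arm.reach(position, orientation): joint-space move of the TCP to a pose.
- arm.line_to(position, vel=150, orientation=None, until_force=None): straight line of the TCP; orientation=None keeps the orientation; vel is the mean speed in mm/s. With until_force (N) it stops when the force on the tool has changed by that much, and returns True; else False.
- arm.set_joints(angles): joint-space move.
- arm.release() and arm.grasp(): open the fingers fully, or close them until they stop; the grip force is fixed at half the most.
- arm.dwell(seconds).
- arm.ik(position, orientation): joint angles nearest the present ones, or None.
- arm.read_camera(name): name is "scene" or "top" or "wrist"; returns (picture, depth): 400x640x3 uint8, red, green, blue; 400x640 float32, mm along the optical axis (not along the pixel's ray), 0 where there is no reading.
- arm.camera_model(name): a dict with "intrinsics" (3x3 intrinsics, pixels), "dist_coeffs" ([k1, k2, p1, p2, k3] as OpenCV has them; the pictures are not rectified), "R" (3x3) and "t" (3): a world point X has camera coordinates R X + t. Camera axes: x right, y down, z forward; pixel columns grow to the right and rows downward; lengths in mm; the calibration is good to about 2 mm. A picture is of the moment at which its call begins: read the wrist's pose just before it. camera_model takes no time and is no camera call; for the wrist camera it gives the pose at the moment of the call.
A pose or a line that the arm cannot do raises arm.IKError and nothing moves.
- arm.job_done(): hands the job in; it is judged then, once.
Trained networks look in the newest picture that a camera, given by its name, has taken for a name from the list of things; names that differ only in an ending like _2 or _b are one class to them, and where a whole thing is asked for, a point or a joint stands for the part that bears it (a point fixed in the world has none). Each returns a list of dicts, best first, with "conf" (0 to 1); they miss things now and then, are a little off and sometimes report something else, mostly with a low value. They report only what shows in the picture. A call takes as long as a camera call. They do not tell look-alikes from the thing itself.
- arm.find_in(query, camera): "point" ([x, y, z] in mm, in world coordinates, good to about 4 mm: the middle of the surface that is visible of it).
- arm.place_of(query, camera): "point" ([x, y, z] in mm, in world coordinates, good to about 4 mm: a listed point, or the origin of a listed thing).
Readings, each from a call of its own:
- arm.current_time(): time.
- arm.current_qpos(): joint angles.
- arm.current_dq(): joint speeds.
- arm.current_effort(): joint torques, N m.
- arm.current_ee_pos(): TCP position.
- arm.current_tool_rot(): TCP orientation.
- arm.current_contact_force(): force on the tool from outside, world axes, zero at the start.
- arm.current_torque(): the same for the moment, N m.
- arm.current_finger_gap(): opening from 0.0 (shut) to 1.0 (fully open).
- arm.current_grasp_force(): force on a finger pad.
Only numpy, scipy, OpenCV 4.12 (cv2) and the standard library are available. Lean on these libraries where they do the work, as an engineer would, in place of code of your own. Each camera call takes 0.05 s, during which the arm holds its last target. There are 200 camera calls.

## Working session

There is one attempt and no reset: what is moved stays moved. The work goes in short steps, each a Python script; the robot and the scene stay as the last script left them, time stands still between calls to the robot, and variables do not carry over. Pictures are saved under pics/ and viewed, at most 10 in all, crops included, and the job is handed in when it is done.

```bash
mkdir -p pics; python3 - <<'E'
from station import arm
import cv2,numpy as np
for c in("top","scene"):
    p,d=arm.read_camera(c); cv2.imwrite(f"pics/{c}0.png",p[:,:,::-1]); np.save(f"pics/{c}d.npy",d)
    for q in("counter","bay","dish","paddle","skirt","notch","spare_dish","seed_jar","brush"):
        print(c,q,[(np.round(r["point"]).tolist(),round(r["conf"],2)) for r in arm.place_of(q,c)][:4])
print(arm.current_time(),arm.current_tool_rot())
E
```

```text
top counter []
top bay [([662.0, -92.0, 15.0], 0.61)]
top dish [([418.0, -232.0, -0.0], 0.66), ([393.0, -107.0, 1.0], 0.6), ([637.0, -93.0, 31.0], 0.17)]
top paddle [([568.0, -15.0, 32.0], 0.68)]
top skirt [([636.0, -122.0, 17.0], 0.71), ([496.0, 501.0, -6.0], 0.47), ([603.0, -450.0, -2.0], 0.36)]
top notch [([639.0, -96.0, 34.0], 0.55), ([601.0, -449.0, -0.0], 0.26)]
top spare_dish [([700.0, -191.0, 1.0], 0.55)]
top seed_jar [([542.0, -233.0, -0.0], 0.67)]
top brush [([541.0, -232.0, 0.0], 0.56)]
scene counter [([628.0, -96.0, 3.0], 0.81)]
scene bay [([658.0, -91.0, 14.0], 0.7)]
scene dish [([530.0, -120.0, 17.0], 0.87), ([418.0, -233.0, 0.0], 0.83), ([394.0, -108.0, -1.0], 0.75)]
scene paddle [([564.0, -17.0, 36.0], 0.66), ([499.0, 498.0, -3.0], 0.65), ([598.0, -449.0, -3.0], 0.53), ([697.0, -193.0, -2.0], 0.27)]
scene skirt [([635.0, -116.0, 20.0], 0.83), ([595.0, -180.0, -1.0], 0.62), ([630.0, -96.0, 2.0], 0.41)]
scene notch [([640.0, -96.0, 38.0], 0.64), ([631.0, -98.0, 2.0], 0.47)]
scene spare_dish [([700.0, -191.0, -4.0], 0.76)]
scene seed_jar [([540.0, -233.0, 2.0], 0.84), ([568.0, -17.0, 35.0], 0.46)]
scene brush [([495.0, 46.0, -2.0], 0.82), ([593.0, -447.0, -1.0], 0.49)]
1.0 [-3.14158350e+00 -3.15938691e-05  2.90973436e+00]
```

View pics/top0.png

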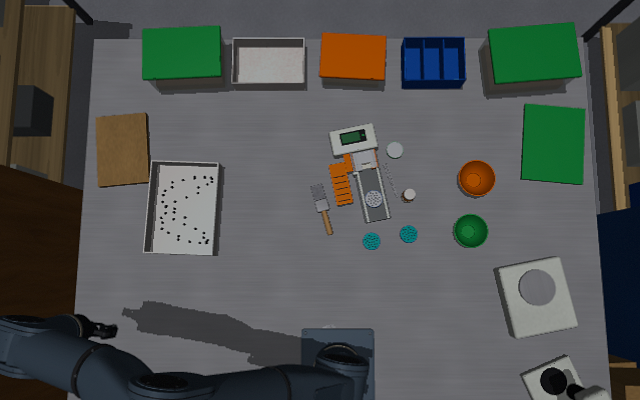

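View pics/scene0.png

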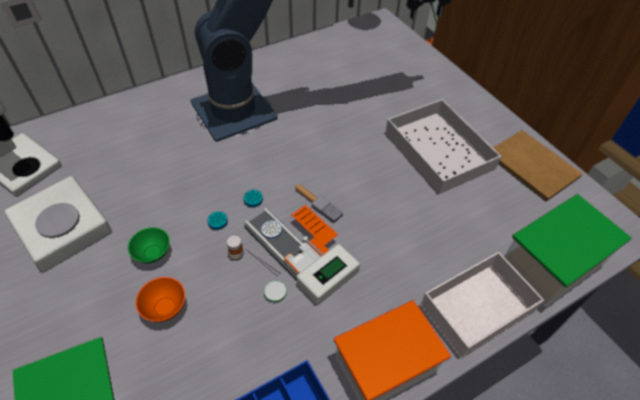

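The lane dish at top px (374,199) is the blue-rimmed candidate. Its look-alikes are the turquoise dishes at (371,241) and (408,234) and the spare dish at (395,150). The dish in the lane at world (530,-120) is my choice. The counter yaw comes out near 0.22. I'll move above it and check in a wrist close-up.

```bash
python3 - <<'E'
from station import arm
import cv2,numpy as np
yaw=.22
for y in (yaw,yaw+np.pi):print(arm.ik([570,-80,300],[np.pi,0,y]))
arm.reach([570,-80,300],[np.pi,0,yaw])
m=arm.camera_model("wrist");p,d=arm.read_camera("wrist")
cv2.imwrite("pics/w1.png",p[:,:,::-1]);np.savez("pics/w1.npz",p=p,d=d,**{k:np.array(v) for k,v in m.items()})
for q in("counter","bay","dish","paddle","skirt","notch"):
    print(q,[(np.round(r["point"]).tolist(),round(r["conf"],2)) for r in arm.place_of(q,"wrist")][:4])
print(arm.current_time(),-m["R"].T@m["t"],arm.current_ee_pos(),arm.current_contact_force())
E
```

```text
[-0.60619864  0.64657938  1.20431539  1.65028108 -0.62566354  1.28848824
 -0.63582601]
[-0.25006573  0.41589813  0.46520789  1.63938012 -0.20136842  1.13413557
  2.05729625]
counter [([630.0, -100.0, 2.0], 0.61)]
bay [([664.0, -91.0, 16.0], 0.68), ([633.0, -116.0, 18.0], 0.22)]
dish [([533.0, -116.0, 17.0], 0.88), ([415.0, -231.0, 1.0], 0.86), ([394.0, -108.0, 3.0], 0.59), ([538.0, -231.0, 1.0], 0.5)]
paddle [([566.0, -21.0, 39.0], 0.57), ([535.0, -116.0, 18.0], 0.48)]
skirt [([636.0, -119.0, 17.0], 0.59)]
notch [([637.0, -96.0, 33.0], 0.77)]
4.325 [639.54412387 -64.19966922 426.27257528] [570.01675485 -79.86527337 299.98181814] [ 0.44426932  0.40731914 -0.44679157]
```

View pics/w1.png

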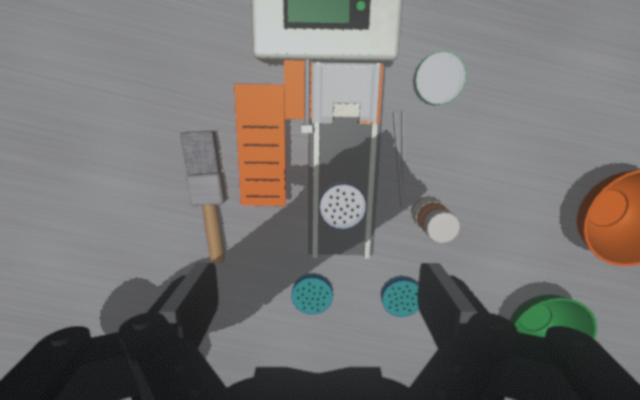

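The wrist view shows the lane dish at (343,206), white floor with dark seeds, standing between the rails. The turquoise look-alikes are at (312,295) and (402,298), outside the lane. The paddle spans (235–285, 84–205) and the brush is at (205,190). Next I fit the counter pose from the paddle rectangle.

```bash
python3 - <<'E'
import cv2,numpy as np
f=np.load("pics/w1.npz");p=f["p"];R,t,K,D=f["R"],f["t"],f["intrinsics"],f["dist_coeffs"]
def toW(px,z):
    u=cv2.undistortPoints(np.array(px,np.float64).reshape(-1,1,2),K,D)[:,0]
    r=np.c_[u,np.ones(len(u))]@R; c=-R.T@t
    return (c+r*((z-c[2])/r[:,2])[:,None])[:,:2]
h=cv2.cvtColor(p,cv2.COLOR_RGB2HSV)
m=cv2.inRange(h,(3,120,70),(20,255,255));m[:,:220]=0;m[:,330:]=0;m[215:]=0
m=cv2.morphologyEx(m,cv2.MORPH_CLOSE,np.ones((7,7)));m=cv2.morphologyEx(m,cv2.MORPH_OPEN,np.ones((33,33)))
c=max(cv2.findContours(m,0,1)[0],key=cv2.contourArea)[:,0]
W=toW(c,37).astype(np.float32);(cx,cy),s,a=cv2.minAreaRect(W);B=cv2.boxPoints(((cx,cy),s,a))
print("paddle",cx,cy,s,a,"depthZ",[float(f["d"][y,x]) for x,y in((260,150),(343,240))])
e=B-np.roll(B,1,0);e=e[np.argmax(np.linalg.norm(e,axis=1))];yaw=np.arctan2(e[1],e[0]);yaw=(yaw+np.pi/2)%np.pi-np.pi/2
Rz=np.array([[np.cos(yaw),-np.sin(yaw)],[np.sin(yaw),np.cos(yaw)]])
o=np.array([cx,cy])-Rz@[-28.5,96];print("yaw",yaw,"origin",o)
for n,px,z in(("dish",[343,206],31),("railsend L",[315,255],23),("railend R",[368,255],23),("skirt",[371,122],17),("housing corners",[255,54],48),("",[398,54],48)):
    print(n,(toW(px,z)[0]-o)@Rz)
cv2.imwrite("pics/crop.png",cv2.resize(p[50:270,220:420,::-1],None,fx=2.7,fy=2.7))
E
```

```text
paddle 581.0821533203125 -22.521480560302734 (134.9462432861328, 74.18350982666016) 11.793623924255371 depthZ [385.2782287597656, 442.6583251953125]
yaw 0.20583773 origin [ 628.6017004  -110.66989477]
dish [-98.40478037  10.26465012]
railsend L [-167.54467749   43.37696462]
railend R [-166.46618711  -25.16462631]
skirt [  0.42108383 -19.79992069]
housing corners [ 67.37810664 107.65493304]
 [ 69.60935931 -38.36966658]
```

View pics/crop.png

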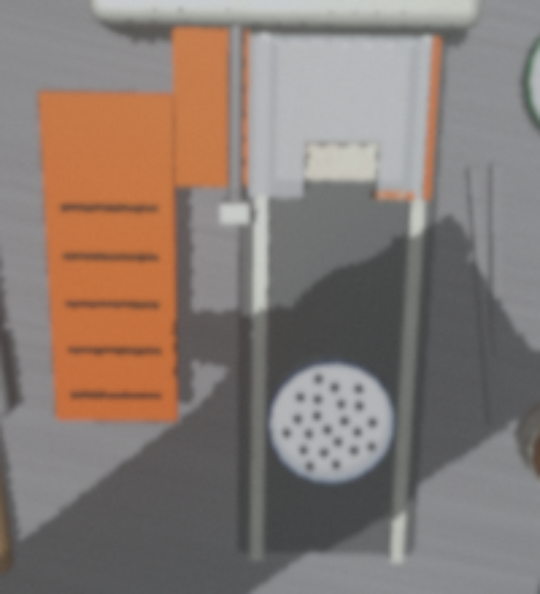

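The crop shows the thin blue rim around the white, seed-speckled dish at crop (331,422), so the choice holds. The rails and housing correct the counter y by +9 mm, because the paddle mask merged with its arm. That puts the origin at about (628,-100) with yaw 0.206. The dish is too far back to reach both fingers at once, so I'll first nudge it to x≈-52 with closed fingers.

```bash
cat > h.py <<'E'
from station import arm
import cv2,numpy as np
yaw=.206;O=np.array([628.,-100.])
Rz=np.array([[np.cos(yaw),-np.sin(yaw)],[np.sin(yaw),np.cos(yaw)]])
def P(x,y,z):return [*(O+Rz@[x,y]),z]
def C(w):return np.round((np.array(w[:2])-O)@Rz,1)
def ori(a=0):return [np.pi,0,yaw+a]
def toW(m,px,z):
    R,t=np.array(m["R"]),np.array(m["t"])
    u=cv2.undistortPoints(np.array(px,np.float64).reshape(-1,1,2),np.array(m["intrinsics"]),np.array(m["dist_coeffs"]))[:,0]
    r=np.c_[u,np.ones(len(u))]@R; c=-R.T@t
    return (c+r*((z-c[2])/r[:,2])[:,None])[:,:2]
E
python3 - <<'E'
from h import *
f=np.load("pics/w1.npz")
print("rails at mouth",[C(w) for w in toW(f,[[317,122],[374.8,122]],23)])
arm.grasp()
arm.reach(P(-152,0,120),ori()); 
arm.line_to(P(-152,0,60),vel=100)
hit=arm.line_to(P(-152,0,26),vel=25,until_force=4)
z=arm.current_ee_pos()[2];print("deck hit",hit,z,arm.current_contact_force(),arm.current_time())
if hit:
    arm.line_to(P(-152,0,z+5),vel=40)
    print(arm.line_to(P(-91,0,z+5),vel=40,until_force=15),C(arm.current_ee_pos()),arm.current_contact_force())
    arm.line_to(P(-100,0,z+5),vel=60)
    arm.line_to(P(-100,0,150),vel=150)
    arm.release()
    m=arm.camera_model("wrist");p,d=arm.read_camera("wrist");cv2.imwrite("pics/w2.png",p[:,:,::-1])
    import pickle;pickle.dump(m,open("pics/w2.pkl","wb"))
    for q in("dish","bay","skirt"):print(q,[(C(r["point"]),round(r["conf"],2)) for r in arm.place_of(q,"wrist")][:4])
print(arm.current_time())
E
```

```text
rails at mouth [array([-1.8, 32.8]), array([ -0.8, -33.8])]
deck hit True 32.14055798901515 [-0.32967503  0.60718858  9.39189008] 7.7083
False [-91.1  -0. ] [ 0.45008148 -0.68137083 -0.15162368]
dish [(array([-235.6,  -86.7]), 0.93), (array([-50.2,   0.6]), 0.89), (array([-232.5,   36.5]), 0.61), (array([-101.5,  171.9]), 0.42)]
bay [(array([38.4, -1.4]), 0.62)]
skirt [(array([  2.6, -18.6]), 0.69)]
11.85
```

View pics/w2.png

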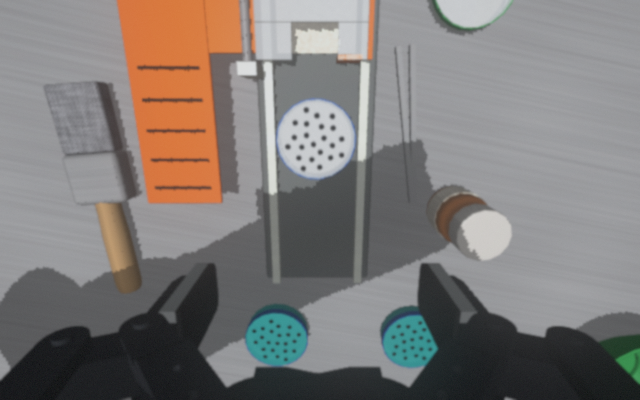

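The picture shows the dish at (316,138) in the lane at counter x≈-50, still clear of the mouth. The paddle and lane match my frame, and nothing else was moved. The closed tip sits 17 mm ahead of the TCP, so the open tip should be about 4 mm ahead. Next I press the paddle.

```bash
cat >> h.py <<'E'
A=-.12
def T(px,py,z):  # TCP so that the pushing (right) finger is at px,py
    return P(px-50*np.sin(A),py+50*np.cos(A),z)
E
python3 - <<'E'
from h import *
arm.reach(T(-98,-2,90),ori(A))
arm.line_to(T(-98,-2,52),vel=100)
hit=arm.line_to(T(-98,-2,32),vel=25,until_force=2)
z=arm.current_ee_pos()[2];print(hit,z,arm.current_contact_force())
if hit and 35<z<47:
    print(arm.line_to(T(-98,-2,z-15.5),vel=30,until_force=14))
    arm.dwell(.4);print(arm.current_ee_pos(),C(arm.current_ee_pos()),arm.current_contact_force(),arm.current_torque())
    p,d=arm.read_camera("wrist");cv2.imwrite("pics/w3.png",p[:,:,::-1])
print(arm.current_time())
E
```

```text
True 39.103603173939604 [1.16902527 0.39747618 3.17385053]
False
[528.04643438 -71.95894376  23.5541256 ] [-92.1  47.9] [-0.4182873   0.48861989  4.39126141] [0.36080097 0.1080931  0.07106576]
14.4667
```

View pics/w3.png

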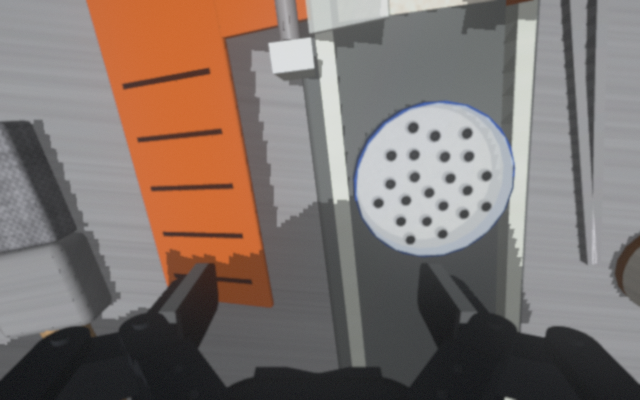

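The left fingertip presses the paddle at (215,280) with 4.4 N, the right fingertip is in the lane behind the dish at (435,178), and the skirt is lifted. Now I push.

```bash
python3 - <<'E'
from h import *
z=arm.current_ee_pos()[2]
print(arm.line_to(T(-22,-1,z),vel=40,until_force=12),C(arm.current_ee_pos()),arm.current_contact_force())
h=arm.line_to(T(4,-1,z),vel=20,until_force=6)
print(h,C(arm.current_ee_pos()),arm.current_contact_force())
arm.dwell(.3)
p,d=arm.read_camera("wrist");cv2.imwrite("pics/w4.png",p[:,:,::-1])
for c in("wrist","scene"):
    arm.read_camera(c);print([(C(r["point"]),round(r["conf"],2)) for r in arm.place_of("dish",c)][:4])
print(arm.current_contact_force(),arm.current_time())
E
```

```text
False [-16.   48.6] [-3.1967063   0.93832039  4.25025193]
True [ 3.1 48.7] [-1.02798111 -0.87410449  4.00093022]
[]
[(array([-229.2,  -86.1]), 0.7), (array([-228.8,   36.3]), 0.67), (array([  5.8, -24. ]), 0.66), (array([33. , -0.4]), 0.49)]
[2.26282081 0.01944112 4.00051084] 17.9917
```

View pics/w4.png

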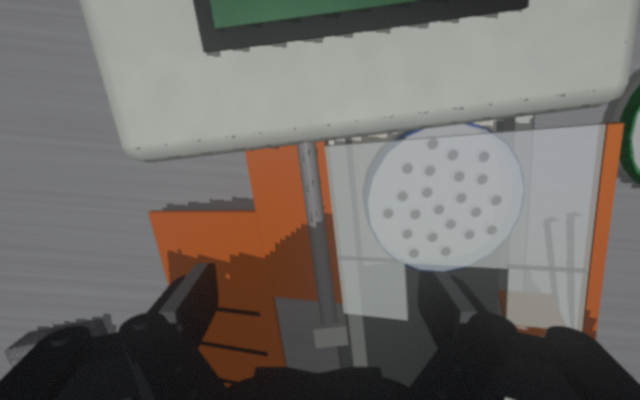

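The dish sits under the open hood at (445,195), apparently at the housing face, with the flap still held. I'll push once more to confirm it is seated, then back off, lift and look.

```bash
python3 - <<'E'
from h import *
z=arm.current_ee_pos()[2]
h=arm.line_to(T(3,-1,z),vel=12,until_force=8)
print(h,C(arm.current_ee_pos()),arm.current_contact_force());arm.dwell(.4)
print(arm.current_contact_force())
arm.line_to(T(-22,-1,z),vel=60)
arm.line_to(T(-22,-1,90),vel=60)
arm.line_to(T(-80,-1,190),vel=150)
m=arm.camera_model("wrist");p,d=arm.read_camera("wrist");cv2.imwrite("pics/w5.png",p[:,:,::-1])
import pickle;pickle.dump(m,open("pics/w5.pkl","wb"))
for q in("dish","skirt","notch","paddle"):print(q,[(C(r["point"]),np.round(r["point"][2]),round(r["conf"],2)) for r in arm.place_of(q,"wrist")][:3])
print(arm.current_contact_force(),arm.current_time())
E
```

```text
True [ 3.  49.4] [-0.03648451  0.64511172  5.96524479]
[-0.90845513  0.25632847  6.48035875]
dish [(array([-230.7,   36.7]), np.float64(6.0), 0.96)]
skirt [(array([ -1., -16.]), np.float64(17.0), 0.76)]
notch []
paddle [(array([-45. ,  93.4]), np.float64(36.0), 0.74), (array([-113.1, -109.3]), np.float64(1.0), 0.56)]
[-0.44029817 -0.29913397  0.05145278] 21.65
```

View pics/w5.png

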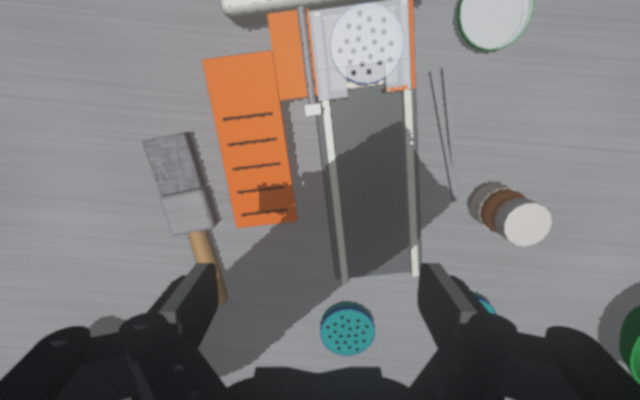

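The picture shows the flap closed (paddle top z≈36) over the dish at (367,44), with everything else undisturbed. I'll check the dish x from that pixel.

```bash
python3 - <<'E'
from h import *
import pickle
m=pickle.load(open("pics/w5.pkl","rb"))
print([C(w) for w in toW(m,[[367,44],[366,4],[366,85],[331,44],[403,44]],31)],C(toW(m,[[231,14]],48)[0]), C(toW(m,[[388,92]],30)[0]))
E
```

```text
[array([34.2, -2.6]), array([61. , -3.8]), array([5. , 0.4]), array([37.5, 24.6]), array([ 30.9, -29.7])] [62.2 92.9] [ -2.3 -16.7]
```

```bash
python3 -c "
from h import *
arm.dwell(.3);print(arm.job_done(),arm.current_time())"
```

```text
the job is handed in; nothing more can be done
the job is handed in; nothing more can be done
```

The job is handed in at about 22 s of the 51 s allowed: the dish measures about x 34–36 mm (36 is touching the back stop), the flap is closed over it, the arm is clear, and no other item looked moved in the last picture; the judge's verdict was not shown.

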